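# Seat the bearing block and flip the clamp over

### The job

On the holding fixture, push the loose aluminium bearing block along its channel with your fingertips until it is fully home against the end stop. Then push the clamp lever's handle over past upright so that it snaps down and its foot holds the block there. Do not pick up or tip the block, and leave the other things on the bench and the fixture where they stand.

Things in the scene. Friction and masses are not known exactly. Their poses are not given: they have to be found in the camera images.
- fixture: Holding fixture fixed to the bench: dark steel plate 200 x 190 x 15 mm. Origin: its underside, right under the centre of the block when fully home; the plate spans x -125 to +75, y -95 to +95 mm. x axis: along the block's channel towards the end stop; z up. The channel, open at its -x end, lies between two rails 12 mm high with inner faces at y = -27 and +27 mm, from x -120 to +50 mm.
- stop_face (a point): End stop: a steel bar across the channel, 22 mm high above the plate. This point: middle of the face that the block comes to touch, at x = 45, y = 0, z = 27 mm in the fixture's frame.
- block_mid (a point): Loose cast aluminium bearing block, 90 mm long (x) x 50 wide x 24 tall, 0.3 to 0.6 kg, flat on the plate in the channel, a round boss (38 mm across, 12 high) on top. This point: centre of the 24 mm tall body, 12 mm above the plate. Starts 32 to 62 mm short of home (towards the fixture's -x). Home: its front face touches the end stop, this point at x 0, y 0 (2 mm play), z 27 mm in the fixture's frame.
- block: The same bearing block; origin at the centre of its underside, x axis along its length, towards the stop.
- lever (a joint): Angle of the clamp lever. 0 = open: handle leans 0.6 rad from upright towards the fixture's +y (away from the channel). About 1.2 = clamped: handle leans 0.6 rad towards -y (over the channel), foot pressing on the home block; with no block under it, 1.27. A spring drives it to the nearer end: past 0.6 (upright) it snaps over by itself. About 5 N at lever_knob starts it.
- lever_hinge (a point): Middle of the clamp lever's hinge, in a grey bracket beside the channel: x = 27, y = 55, z = 50 mm in the fixture's frame. The hinge line runs along the fixture's x axis, so the handle swings in the fixture's y-z plane.
- lever_knob (a point): Black grip (28 mm thick, 53 mm long, rounded ends, on a steel rod 12 mm thick) at the top of the clamp lever's handle. This point: on its axis, 14 mm short of its top end, 110 mm from the hinge. In the fixture's frame: open, x 27, y 117, z 141 mm; upright, y 55, z 160 mm; clamped, y -7, z 141 mm.
- foot (a point): Round rubber foot (18 mm across) on the clamp lever's short arm; this point: centre of its underside. In the fixture's frame: open, raised beside the hinge at x 27, y 25, z 97 mm; clamped, on the flat top of the home block at x 27, y 0, z 39 mm.
- socket_mid (a point): Bystander: a plain steel socket wrench bit, 24 mm across and 32 mm tall, standing on the fixture's plate on its -y side. This point: its centre, half-way up (about).
- plug_mid (a point): Bystander: a spark plug, 24 mm across and 57 mm tall, standing on the fixture's plate on its +y side near the -x end. This point: its centre, half-way up (about).
- oil_filter_mid (a point): Bystander: a black oil filter can, 72 mm across, 82 mm tall. This point: its centre, half-way up (about).
- air_filter_mid (a point): Bystander: a pale pleated air filter, 78 mm across, 70 mm tall. This point: its centre, half-way up (about).
- spray_mid (a point): Bystander: a grey spray can, 56 mm across, 190 mm tall. This point: its centre, half-way up (about).
- bearing_mid (a point): Bystander: a steel ball bearing ring lying flat, 52 mm across, 15 mm tall. This point: its centre, half-way up (about).
- spanner_grip (a point): Bystander: a steel open-ended spanner lying flat on the bench. This point: middle of its handle.
Mind the look-alikes: they are no part of the job. Of the things that look like the block, the middle-sized one is meant.

How it is judged:
By the outcome, as a careful person would: the job done as asked, in the order asked, and still so for the second after the job is handed in, with the robot touching nothing.
It also fails if it takes over 43 s, if anything falls off the work surface, if the arm or the gripper's body presses on something with over 40 N, if the wrist force passes 120 N, or if a joint passes its speed limit or range.

### The arm

A 7-joint arm with a two-finger parallel gripper is mounted at the origin on the work surface. World frame = base frame: x ahead of the robot, y to its left, z up, the work surface at z = 0. Lengths are in m, angles in rad, forces in N, time in s.
With the tool pointing down it reaches from about 0.35 to 0.9 m from the base axis. Payload 8.1 kg.
Tool frame: the origin (TCP) lies at the very end of the fingers, on their centre line; the grasp point (between the pads) lies arm.hold_point_z behind it (arm.hold_point_z is the distance from the TCP to the grasp point, in m); z points along the fingers, y is the line along which they close (so a half turn about z gives the same grasp; the last joint's range is limited). The gripper opens to 92 mm and grips with 3 to 60 N. Pads are 19 mm wide; open, the fingers measure 130 mm over their backs; the gripper's body (75 mm by 190 mm) begins 47 mm behind the grasp point.
Start: joints at [-1.35, 0.434, 0.025, 1.573, -0.012, 1.134, -0.075], TCP at [0.199, 0.593, 0.204] pointing down, gripper open.
Joint ranges: [-2.62, 2.62], [-0.44, 2.09], [-1.27, 1.32], [0.08, 2.57], [-1.32, 4.46], [0.12, 2], [-2.74, 2.74]. Speed limits (rad/s): [2.22, 2.22, 3.01, 3.01, 3.14, 3.14, 3.14].

### API

Orientations are given as a rotation vector (axis times angle).
In Python, from cell import arm, vision, job, cut_out gives the robot as it stands. The module is installed in compiled form; this text tells all that it offers.
- The arm moves only by the tool play_rows, never from a script. Its argument "increments" is text: rows parted by semicolons, each of 5 numbers parted by spaces: the shift along the tool's x, y, z in cm, then the turn about the tool's z in degrees, then the opening, from -1 (shut) to 1 (fully open), so that 0 is half open. A call has 1 to 5 rows; each row shifts and turns the commanded pose from where the row before left it, along the tool's axes as they then stand; what a row does not reach is not made up. A row lasts 1/12 s, in which the tool goes at most 41.7 mm and 7.16 degrees, less where a joint would pass 70% of its speed; a pose out of reach is approached as far as the arm can. A call is refused whole if a number of a shift passes 4.17 or a number of a turn 7.16, either way. A call with a gripper value outside its range is refused whole. The fingers move at their own pace and stop on an object; "grip_force" is the grip in N (left out, the last holds). Time passes only in rows, so rows that do not move let the fingers close. It gives the time, the measured TCP pose, the force, the opening and the grip force at its end, in the units of the state.
- arm.observe(): the state, without advancing time (a new reading comes with each control period).
- vision.get_image(name): name is "scene" or "side" or "wrist"; returns a dict with "frame" (400x640x3 uint8, red, green, blue), "z_map" (400x640 float32, m along the optical axis (not along the pixel's ray), 0 where there is no reading), "mtx" (3x3 intrinsics, pixels), "distortion" ([k1, k2, p1, p2, k3] as OpenCV has them; the pictures are not rectified), "cam_to_world" (4x4, takes a point from camera to world coordinates). Camera axes: x right, y up, looking along -z (the intrinsics and any distortion apply to the point x, -y, -z); pixel columns grow to the right and rows downward; lengths in m; the calibration is good to about 2 mm. A picture is of the moment at which its call begins.
- job.sign_off(): hands the job in; it is judged then, once.
Trained networks look in a picture, given as the dict that the camera call returned (one of the last four; its "shot" number tells which), for a name from the list of things; names that differ only in an ending like _2 or _b are one class to them, and where a whole thing is asked for, a point or a joint stands for the part that bears it (a point fixed in the world has none). Each returns a list of dicts, best first, with "confidence" (0 to 1); they miss things now and then, are a little off and sometimes report something else, mostly with a low value. They report only what shows in the picture. A call takes as long as a camera call. They do not tell look-alikes from the thing itself.
- cut_out(query, picture): "mask" (400x640 bool, what is visible of it) and "point" ([row, column] in pixels, amid what is visible of it).
The state is a dict: "clock": time; "joints": joint angles; "dq": joint speeds; "joint_efforts": joint torques, N m; "position": TCP position; "ee_rot": TCP orientation; "force": force on the tool from outside, world axes, zero at the start; "ft_torque": the same for the moment, N m; "width": opening from 0.0 (shut) to 1.0 (fully open); "gripper_force": force on a finger pad.
Only numpy, scipy, OpenCV 4.12 (cv2) and the standard library are available. Lean on these libraries where they do the work, as an engineer would, in place of code of your own. Each camera call takes 0.05 s, during which the arm holds its last target. There are 200 camera calls.

## Working session

There is one attempt and no reset: what is moved stays moved. The work goes in short steps, Python scripts to look and compute and a tool call to move; the robot and the scene stay as the last step left them, time stands still between calls to the robot, and variables do not carry over. Pictures are saved under pics/ and viewed, at most 10 in all, crops included, and the job is handed in when it is done.

Besides the shell and the picture viewer there is one more tool, called after "Call:" as a command line: name --argument value ..., lists and objects as JSON in quotes. play_rows: Moves the arm, as the interface text tells. Its arguments: {"type":"object","properties":{"increments":{"type":"string"},"grip_force":{"type":"number"}},"required":["increments"]}

```bash
mkdir -p pics; cat > h.py <<'E'
import numpy as np, cv2
from cell import arm, vision, job, cut_out
from scipy.spatial.transform import Rotation as R
def cloud(p):
    z=p["z_map"]; h,w=z.shape
    u,v=np.meshgrid(np.arange(w),np.arange(h))
    q=cv2.undistortPoints(np.stack([u,v],-1).reshape(-1,1,2).astype(np.float64),p["mtx"],np.array(p["distortion"])).reshape(h,w,2)
    c=np.stack([q[...,0]*z,-q[...,1]*z,-z,np.ones_like(z)],-1)
    W=c@np.array(p["cam_to_world"]).T
    W=W[...,:3]; W[z<=0]=np.nan
    return W
def save(n,f): cv2.imwrite("pics/"+n+".png",f[...,::-1])
E
python3 - <<'E'
from h import *
s=arm.observe(); print(s["position"],s["ee_rot"],s["force"],s["width"],arm.hold_point_z)
ims=[]
for n in("scene","side"):
    p=vision.get_image(n); W=cloud(p); ims.append(p["frame"])
    np.savez(n+".npz",W=W,f=p["frame"])
    for q in("block","fixture","lever","lever_knob","socket_mid","plug_mid","foot"):
        for d in cut_out(q,p)[:4]:
            m=d["mask"]; w=W[m]; w=w[~np.isnan(w[:,0])]
            print(n,q,round(d["confidence"],2),np.round(d["point"]),m.sum(),np.median(w,0).round(3) if len(w) else None, np.percentile(w[:,2],95).round(3) if len(w) else None)
save("a",ims[0]);save("b",ims[1])
E
```

```text
[0.19875149 0.59198749 0.20305536] [-5.06517381e-01 -3.10038358e+00  2.43146224e-03] [ 0.50431956 -0.43791016  0.22923168] 1.0004422086030489 0.0188
scene block 0.97 [241. 231.] 892 [ 0.543 -0.266  0.033] 0.05
scene block 0.77 [221. 301.] 458 [ 0.529 -0.051  0.041] 0.054
scene block 0.66 [190. 295.] 184 [ 0.38  -0.02   0.017] 0.028
scene block 0.55 [240. 288.] 76 [ 0.584 -0.119  0.04 ] 0.05
scene fixture 0.73 [235. 308.] 2759 [ 0.593 -0.054  0.018] 0.108
scene lever 0.54 [219. 341.] 270 [0.608 0.041 0.123] 0.155
scene lever_knob 0.54 [217. 339.] 281 [0.608 0.037 0.111] 0.154
scene plug_mid 0.64 [216. 326.] 73 [0.519 0.025 0.035] 0.063
scene foot 0.81 [215. 338.] 334 [0.607 0.038 0.108] 0.154
side block 0.84 [292. 392.] 1365 [ 0.516 -0.275  0.032] 0.049
side block 0.75 [252. 295.] 282 [ 0.369 -0.02   0.016] 0.026
side block 0.62 [236. 347.] 491 [ 0.512 -0.055  0.039] 0.052
side fixture 0.93 [239. 355.] 3417 [ 0.558 -0.067  0.016] 0.106
side fixture 0.58 [338. 427.] 1414 [ 0.504 -0.432  0.068] 0.072
side lever 0.87 [193. 358.] 380 [0.601 0.039 0.102] 0.15
side lever_knob 0.87 [186. 356.] 382 [0.601 0.042 0.102] 0.15
side socket_mid 0.41 [242. 358.] 3347 [ 0.556 -0.07   0.016] 0.107
side plug_mid 0.57 [220. 333.] 92 [0.513 0.025 0.032] 0.061
side foot 0.92 [192. 357.] 316 [0.6   0.033 0.103] 0.15
```

```bash
python3 - <<'E'
from h import *
a=np.load("scene.npz")["f"][130:330,180:440];b=np.load("side.npz")["f"][150:350,260:520]
save("c",np.vstack([cv2.resize(x,(780,600))[:, :] for x in(a,)]))
save("d",cv2.resize(b,(780,600)))
E
```

```text
(no output)
```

View pics/c.png

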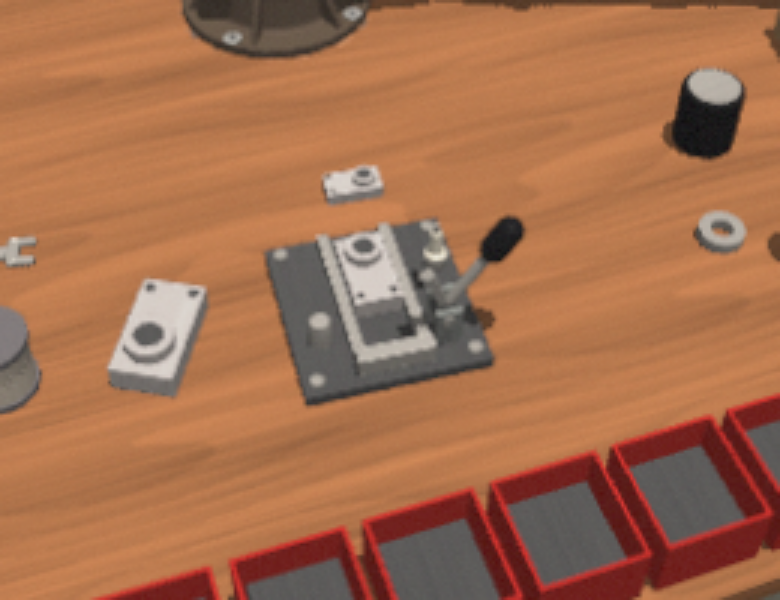

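View pics/d.png

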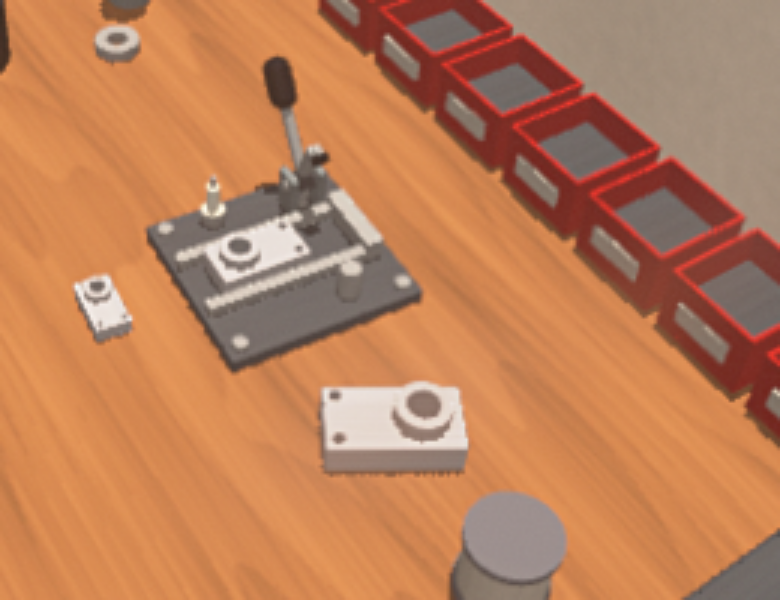

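The three look-alikes, in scene pixels (col, row):
- Big block at (231, 241), lying on the bench.
- Middle block at (301, 221), in the fixture channel.
- Small block at (295, 190), lying on the bench.

The one in the channel is the middle-sized one, so it is the target, and both enlarged crops confirm this. The stop is on the side away from the robot. The lever is open and leans to +y.

```bash
python3 - <<'E'
from h import *
P=[];C=[]
for n in("scene","side"):
    d=np.load(n+".npz");W=d["W"].reshape(-1,3);f=d["f"].reshape(-1,3).astype(int)
    k=(W[:,0]>.4)&(W[:,0]<.75)&(abs(W[:,1]+.04)<.17)
    P.append(W[k]);C.append(f[k])
def ev(p,P):
    th,x,y=p;c,s=np.cos(th),np.sin(th)
    d=P[:,:2]-[x,y];return np.c_[d@[c,s],d@[-s,c],P[:,2]]
for i,(p,c) in enumerate(zip(P,C)):
    k=(abs(p[:,2]-.015)<.005)&(c.max(1)<110)&(c.max(1)-c.min(1)<30)
    r=cv2.minAreaRect(p[k][:,:2].astype(np.float32));print(i,k.sum(),r, np.median(p[k][:,2]))
    b=np.array(cv2.boxPoints(r));print(b.round(3).tolist())
A=np.vstack(P);CC=np.vstack(C)
k=(abs(A[:,2]-.015)<.005)&(CC.max(1)<110)&(CC.max(1)-CC.min(1)<30)
r=cv2.minAreaRect(A[k][:,:2].astype(np.float32));print(r)
np.savez("pts.npz",A=A,C=CC)
E
```

```text
0 1522 ((0.5512469410896301, -0.04964996874332428), (0.19122375547885895, 0.19960185885429382), 87.21453857421875) 0.015958279595400637
[[0.44699999690055847, -0.14000000059604645], [0.6460000276565552, -0.15000000596046448], [0.656000018119812, 0.04100000113248825], [0.4560000002384186, 0.050999999046325684]]
1 351 ((0.5390704870223999, -0.05268385261297226), (0.19458764791488647, 0.1927519142627716), 0.029797546565532684) 0.014310736456878415
[[0.44200000166893005, 0.04399999976158142], [0.44200000166893005, -0.14900000393390656], [0.6359999775886536, -0.14900000393390656], [0.6359999775886536, 0.04399999976158142]]
((0.5481268763542175, -0.04928457736968994), (0.19191904366016388, 0.20504280924797058), 86.36080932617188)
```

```bash
python3 - <<'E'
from h import *
for n in("scene","side"):
    W=np.load(n+".npz")["W"].reshape(-1,3)
    k=(W[:,2]>.07)&(W[:,2]<.25)&(W[:,0]<.8)&(W[:,0]>.05)
    g=np.round(W[k]/.05)*.05
    u,i,c=np.unique(g[:,:2],axis=0,return_inverse=True,return_counts=True)
    for j in range(len(u)):
        if c[j]>15: print(n,u[j].round(2),c[j],W[k][i.ravel()==j][:,2].max().round(3))
A=np.load("pts.npz")["A"];th=np.radians(-2.8);o=np.array([.5762,-.0509])
c,s=np.cos(th),np.sin(th);d=A[:,:2]-o;F=np.c_[d@[c,s],d@[-s,c],A[:,2]]
def st(nm,k): print(nm,k.sum(),np.percentile(F[k],[2,50,98],axis=0).round(4).tolist())
st("blk top",(abs(F[:,1])<.022)&(abs(F[:,2]-.039)<.004)&(F[:,0]<.02))
st("boss",(abs(F[:,1])<.022)&(abs(F[:,2]-.051)<.004)&(F[:,0]<.01))
st("stop",(abs(F[:,1])<.03)&(abs(F[:,2]-.037)<.004)&(F[:,0]>.03))
st("knob",(F[:,2]>.115)&(F[:,2]<.2))
E
```

```text
scene [ 0.05 -0.05] 493 0.25
scene [0.05 0.  ] 440 0.249
scene [0.05 0.05] 148 0.245
scene [0.05 1.1 ] 112 0.142
scene [0.05 1.15] 72 0.126
scene [0.05 1.25] 97 0.213
scene [0.05 1.3 ] 76 0.216
scene [0.05 1.35] 53 0.211
scene [0.05 1.4 ] 22 0.208
scene [ 0.1 -0. ] 154 0.25
scene [0.1  0.05] 105 0.25
scene [0.1 1.1] 69 0.179
scene [0.15 1.1 ] 325 0.23
scene [0.2  0.55] 24 0.249
scene [0.2  0.65] 25 0.25
scene [0.2 1.1] 441 0.249
scene [0.2  1.15] 23 0.241
scene [0.25 1.1 ] 263 0.25
scene [0.25 1.15] 223 0.249
scene [0.3 0.6] 155 0.166
scene [0.3  0.65] 38 0.165
scene [0.3 1.1] 36 0.242
scene [0.3  1.15] 482 0.249
scene [0.35 0.55] 69 0.105
scene [0.35 0.6 ] 257 0.167
scene [0.35 0.65] 109 0.167
scene [0.35 0.7 ] 35 0.164
scene [0.35 1.15] 544 0.25
scene [0.4  0.35] 21 0.083
scene [0.4 0.4] 87 0.087
scene [0.4  0.55] 105 0.105
scene [0.4 0.6] 279 0.168
scene [0.4  0.65] 110 0.169
scene [0.4 0.7] 39 0.167
scene [0.4  1.15] 568 0.25
scene [0.45 0.35] 28 0.086
scene [0.45 0.4 ] 120 0.086
scene [0.45 0.55] 26 0.103
scene [0.45 0.6 ] 276 0.168
scene [0.45 0.65] 282 0.166
scene [0.45 0.7 ] 
[... 3800 characters left out ...]
5] 403 0.197
side [ 0.75 -0.6 ] 437 0.165
side [ 0.75 -0.55] 245 0.165
side [0.75 0.55] 116 0.136
side [0.75 0.6 ] 62 0.134
side [0.75 0.65] 44 0.132
side [ 0.8 -0.7] 226 0.163
side [ 0.8  -0.65] 217 0.165
side [ 0.8 -0.6] 206 0.164
side [ 0.8  -0.55] 125 0.163
side [0.8  0.55] 57 0.133
side [0.8 0.6] 87 0.135
side [0.8  0.65] 31 0.135
blk top 451 [[-0.1007, -0.0216, 0.0354], [-0.0424, -0.0046, 0.0392], [-0.0128, 0.0214, 0.0426]]
boss 205 [[-0.0923, -0.0162, 0.0474], [-0.0756, 0.0007, 0.051], [-0.0577, 0.0186, 0.0546]]
stop 212 [[0.0397, -0.0289, 0.0334], [0.0493, -0.0006, 0.0369], [0.0589, 0.029, 0.0402]]
knob 303 [[0.0115, 0.0903, 0.1172], [0.0263, 0.106, 0.1392], [0.0383, 0.1255, 0.1558]]
```

Call:
play_rows --increments "0 0 -1 -5.2 -1; 0 0 -1 -5.2 -1; 0 0 -1 -5.3 -1" --grip_force 20

```text
clock: 1.05
position: [0.1988, 0.5924, 0.2341]
ee_rot: [0.071, 3.141, -0.001]
force: [-0.5, 0.3, 0.1]
width: 0.83
gripper_force: 0.0
```

Call:
play_rows --increments "-1.6 -3.7 0 0 -1; -1.6 -3.7 0 0 -1; -1.6 -3.7 0 0 -1; -1.6 -3.7 0 0 -1; -1.6 -3.7 0 0 -1"

```text
clock: 1.47
position: [0.2699, 0.4019, 0.2339]
ee_rot: [0.078, 3.14, 0.001]
force: [0.2, 0.2, 1.2]
width: 0.47
gripper_force: 0.0
```

Call:
play_rows --increments "-1.6 -3.7 0 0 -1; -1.6 -3.7 0 0 -1; -1.6 -3.7 0 0 -1; -1.6 -3.7 0 0 -1; -1.6 -3.7 0 0 -1"

```text
clock: 1.88
position: [0.3406, 0.2132, 0.2341]
ee_rot: [0.078, 3.14, 0.001]
force: [1.0, 0.5, -0.4]
width: 0.111
gripper_force: 0.0
```

Call:
play_rows --increments "-1.6 -3.7 0 0 -1; -1.6 -3.7 0 0 -1; -1.6 -3.7 0 0 -1; -1.6 -3.7 0 0 -1; -1.6 -3.7 0 0 -1"

```text
clock: 2.3
position: [0.4112, 0.0243, 0.2343]
ee_rot: [0.078, 3.139, 0.001]
force: [1.8, 1.0, -0.1]
width: 0.005
gripper_force: 0.0
```

Call:
play_rows --increments "0 0 0 0 -1"

```text
clock: 2.38
position: [0.4129, 0.0191, 0.2345]
ee_rot: [0.092, 3.138, -0.002]
force: [-0.2, -0.1, 0.5]
width: 0.006
gripper_force: 0.0
```

```bash
python3 - <<'E'
from h import *
p=vision.get_image("wrist");W=cloud(p);np.savez("wrist.npz",W=W,f=p["frame"]);save("w1",p["frame"])
s=arm.observe();print(s["position"],s["ee_rot"])
A=W.reshape(-1,3);th=np.radians(-2.8);o=np.array([.5762,-.0509])
c,q=np.cos(th),np.sin(th);d=A[:,:2]-o;F=np.c_[d@[c,q],d@[-q,c],A[:,2]]
def st(nm,k): print(nm,k.sum(),np.percentile(F[k],[1,50,99],axis=0).round(4).tolist() if k.sum() else 0)
st("blk top",(abs(F[:,1])<.024)&(abs(F[:,2]-.039)<.003)&(F[:,0]<.02))
st("boss",(abs(F[:,1])<.026)&(abs(F[:,2]-.051)<.003)&(F[:,0]<.01))
st("stop",(abs(F[:,1])<.04)&(abs(F[:,2]-.037)<.003)&(F[:,0]>.03))
st("rail+",(abs(F[:,2]-.027)<.003)&(F[:,0]<.03)&(F[:,0]>-.13)&(abs(F[:,1]-.031)<.008))
st("rail-",(abs(F[:,2]-.027)<.003)&(F[:,0]<.03)&(F[:,0]>-.13)&(abs(F[:,1]+.031)<.008))
for lo,hi in((-.12,-.08),(-.03,.02)):
  for sg in(1,-1): st(f"rail {sg} {lo}",(abs(F[:,2]-.027)<.003)&(F[:,0]<hi)&(F[:,0]>lo)&(abs(F[:,1]-sg*.031)<.01))
st("knob",(F[:,2]>.115)&(F[:,2]<.2)&(abs(F[:,0])<.06))
E
```

```text
[0.41188958 0.0225057  0.23421543] [ 8.95036187e-02  3.13906916e+00 -5.71153999e-04]
blk top 262 [[-0.1022, -0.0219, 0.0368], [-0.0966, -0.0, 0.04], [-0.09, 0.023, 0.0418]]
boss 4 [[-0.0936, -0.0019, 0.0483], [-0.0935, 0.0024, 0.0486], [-0.0933, 0.0051, 0.0489]]
stop 0 0
rail+ 165 [[-0.1234, 0.0245, 0.0246], [-0.1034, 0.0341, 0.0279], [-0.0849, 0.0387, 0.0296]]
rail- 213 [[-0.1244, -0.0354, 0.0251], [-0.1065, -0.0296, 0.028], [-0.0854, -0.0235, 0.0295]]
rail 1 -0.12 173 [[-0.1195, 0.0229, 0.0247], [-0.1015, 0.035, 0.028], [-0.0849, 0.0404, 0.0296]]
rail -1 -0.12 183 [[-0.1197, -0.0354, 0.025], [-0.104, -0.0296, 0.028], [-0.0854, -0.0236, 0.0295]]
rail 1 -0.03 0 0
rail -1 -0.03 0 0
knob 0 0
```

View pics/w1.png

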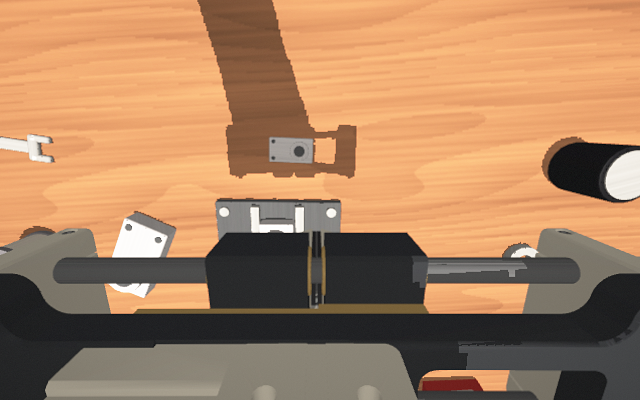

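The wrist view shows the channel's open end at about (276, 210) and the block's rear end at (276, 226), which agrees with the fixture fit. The rear face is at about x = -102 mm in the fixture frame. I'm going down behind it.

Call:
play_rows --increments "-1.9 -3.1 0 0 -1; -1.9 -3.1 0 0 -1; 0 0 3.3 0 -1; 0 0 3.3 0 -1; 0 0 3.4 0 -1"

```text
clock: 2.85
position: [0.4465, -0.0372, 0.1332]
ee_rot: [0.079, 3.138, 0.001]
force: [0.5, 0.4, -0.3]
width: 0.004
gripper_force: 0.0
```

Call:
play_rows --increments "0 0 0 0 -1; 0 0 0 0 -1"

```text
clock: 3.02
position: [0.4445, -0.037, 0.1333]
ee_rot: [-0.078, -3.137, 0.001]
force: [-0.3, 0.5, 1.2]
width: 0.002
gripper_force: 0.0
```

```bash
python3 - <<'E'
from h import *
p=vision.get_image("side");save("s1",cv2.resize(p["frame"][150:300,240:440],(800,600)))
s=arm.observe();print(s["position"],s["ee_rot"],s["force"])
E
```

```text
[ 0.4459716  -0.03712621  0.13468597] [-7.74676633e-02 -3.14018141e+00  8.46578158e-05] [ 0.04982891 -0.56308525  1.35258496]
```

View pics/s1.png

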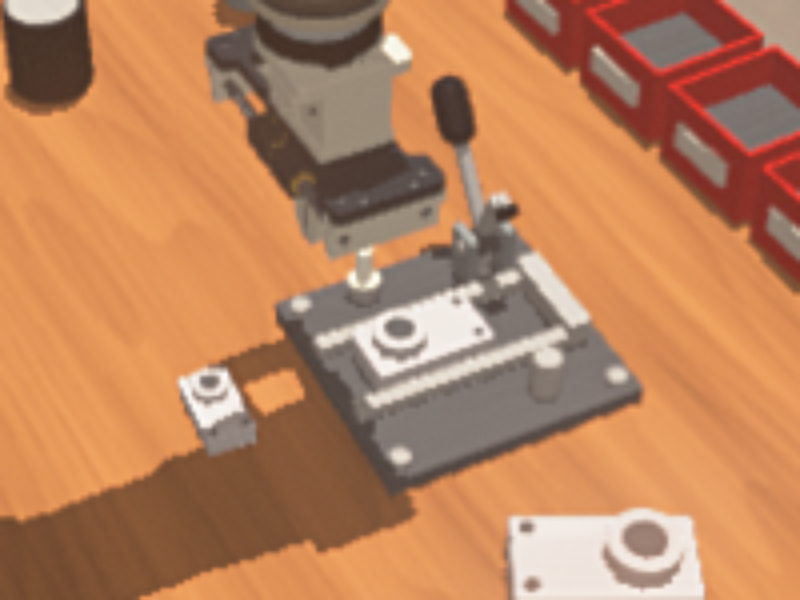

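Call:
play_rows --increments "0 -0.55 3 0 -1; 0 0 3 0 -1; 0 0 2.5 0 -1; 0 0 1.5 0 -1; 0 0 0.9 0 -1"

```text
clock: 3.48
position: [0.4467, -0.0423, 0.0252]
ee_rot: [0.077, 3.139, 0.001]
force: [0.5, -0.2, 1.0]
width: 0.005
gripper_force: 0.0
```

Call:
play_rows --increments "0 0 0 0 -1; 0 0 0 0 -1"

```text
clock: 3.65
position: [0.4468, -0.0428, 0.0261]
ee_rot: [0.078, 3.139, 0.001]
force: [0.3, -0.8, -0.3]
width: 0.004
gripper_force: 0.0
```

Call:
play_rows --increments "-1 0 0.3 0 -1; -1 0 0 0 -1; -0.6 0 0 0 -1; -0.6 0 0 0 -1; -0.6 0 0 0 -1"

```text
clock: 4.07
position: [0.4835, -0.0449, 0.0219]
ee_rot: [-0.078, -3.139, -0.0]
force: [-4.8, 0.3, 2.3]
width: 0.005
gripper_force: 2.1
```

Call:
play_rows --increments "-0.6 0 0 0 -1; -0.6 0 0 0 -1; -0.6 0 0 0 -1; -0.6 0 0 0 -1; -0.6 0 0 0 -1"

```text
clock: 4.48
position: [0.514, -0.0465, 0.0218]
ee_rot: [-0.078, -3.141, -0.0]
force: [-4.0, -0.4, 3.6]
width: 0.002
gripper_force: 1.9
```

Call:
play_rows --increments "-0.3 0 0 0 -1; -0.3 0 0 0 -1; -0.2 0 0 0 -1"

```text
clock: 4.73
position: [0.5216, -0.0468, 0.0218]
ee_rot: [-0.078, -3.14, -0.0]
force: [-3.7, 0.0, 3.2]
width: 0.005
gripper_force: 2.0
```

Call:
play_rows --increments "-0.2 0 0 0 -1; -0.2 0 0 0 -1"

```text
clock: 4.9
position: [0.5249, -0.047, 0.0217]
ee_rot: [-0.078, -3.14, -0.0]
force: [-11.5, -0.1, 5.8]
width: 0.005
gripper_force: 5.7
```

Force is rising, so it may have reached the stop. One more small push will tell.

Call:
play_rows --increments "-0.1 0 0 0 -1; -0.1 0 0 0 -1; 0 0 0 0 -1"

```text
clock: 5.15
position: [0.5248, -0.047, 0.0214]
ee_rot: [-0.079, -3.136, -0.001]
force: [-9.7, 0.9, 8.0]
width: 0.003
gripper_force: 5.3
```

```bash
python3 - <<'E'
from h import *
s=arm.observe();print(s["position"],s["force"])
p=vision.get_image("scene");save("s2",cv2.resize(p["frame"][185:275,260:380],(800,600),interpolation=cv2.INTER_CUBIC))
E
```

```text
[ 0.52482624 -0.04699321  0.02141779] [-9.73778963  0.8896151   7.95221843]
```

View pics/s2.png

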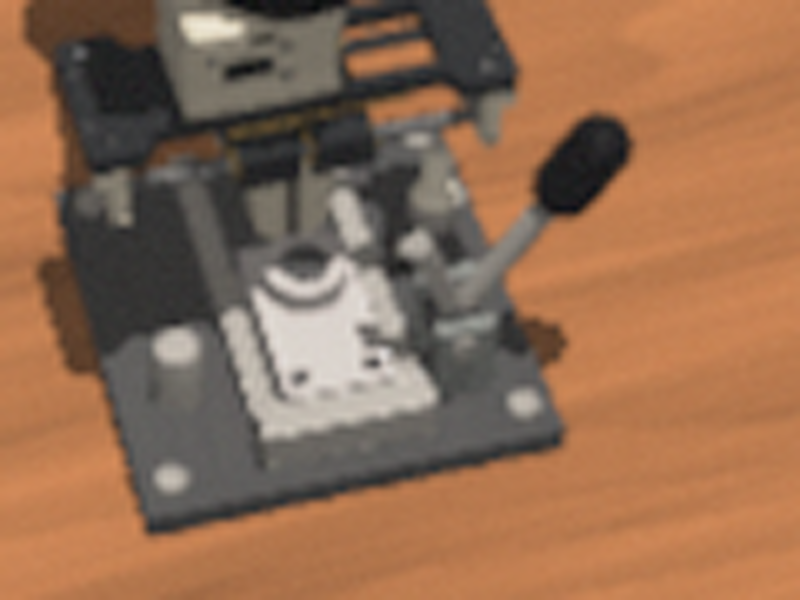

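The block's front edge (about 330, 395) meets the stop bar. I'll push once more, a little harder, to confirm it is stalled.

Call:
play_rows --increments "-0.3 0 0 0 -1; -0.3 0 0 0 -1; -0.3 0 0 0 -1; 0 0 0 0 -1"

```text
clock: 5.53
position: [0.525, -0.0469, 0.02]
ee_rot: [-0.079, -3.12, -0.004]
force: [-33.5, 1.6, 24.7]
width: 0.002
gripper_force: 17.7
```

The block stalled at the same position under 33 N, so it is home. Now I'll back off, then lift.

Call:
play_rows --increments "0.8 0 0 0 -1; 1 0 0 0 -1; 1 0 0 0 -1; 1 0 0 0 -1; 0 0 0 0 -1"

```text
clock: 5.95
position: [0.4966, -0.0456, 0.0219]
ee_rot: [-0.079, -3.14, -0.0]
force: [-0.4, -0.0, -0.0]
width: 0.003
gripper_force: 0.0
```

Call:
play_rows --increments "0 0 -2 0 -1; 0 0 -4 0 -1; 0 0 -4 0 -1; 0 0 -4 0 -1; 0 0 -4 0 -1"

```text
clock: 6.37
position: [0.4986, -0.0459, 0.2041]
ee_rot: [0.079, 3.139, -0.0]
force: [1.5, 0.5, -0.5]
width: 0.007
gripper_force: 0.0
```

```bash
python3 - <<'E'
from h import *
s=arm.observe();print(s["position"],s["ee_rot"],s["force"])
th=np.radians(-2.8);o=np.array([.5762,-.0509]);c,q=np.cos(th),np.sin(th)
M=R.from_rotvec(s["ee_rot"]).as_matrix()
for F in((.027,.185),):
    w=o+F[0]*np.array([c,q])+F[1]*np.array([-q,c]); print(w,M.T@(np.r_[w,.130]-s["position"])*100)
p=vision.get_image("scene");W=cloud(p).reshape(-1,3)
d=W[:,:2]-o;F=np.c_[d@[c,q],d@[-q,c],W[:,2]]
def st(nm,k): print(nm,k.sum(),np.percentile(F[k],[2,50,98],axis=0).round(4).tolist())
st("blk",(abs(F[:,1])<.02)&(abs(F[:,2]-.039)<.002)&(F[:,0]<.06)&(F[:,0]>-.07))
st("boss",(abs(F[:,1])<.024)&(abs(F[:,2]-.051)<.004)&(F[:,0]<.06)&(F[:,0]>-.07))
st("knob",(F[:,2]>.115)&(F[:,2]<.17)&(abs(F[:,0]-.03)<.04)&(F[:,1]>.05)&(F[:,1]<.2))
E
```

```text
[ 0.49864107 -0.04593445  0.20410057] [ 7.88636400e-02  3.13940411e+00 -4.44127395e-04] [ 1.47065032  0.52547927 -0.50005283]
[0.61220497 0.13256019] [-10.43692182  18.39902244   7.41798879]
blk 145 [[-0.0354, -0.0194, 0.0374], [0.0233, -0.0021, 0.0394], [0.0574, 0.0191, 0.041]]
boss 92 [[-0.0379, -0.0169, 0.0482], [-0.0215, 0.0007, 0.0523], [-0.0056, 0.0174, 0.0545]]
knob 151 [[0.0168, 0.0901, 0.1196], [0.0311, 0.1067, 0.1409], [0.0384, 0.1267, 0.1576]]
```

Call:
play_rows --increments "0 3.7 0 0 -1; 0 3.7 0 0 -1; 0 3.7 0 0 -1; 0 3.7 0 0 -1; 0 3.7 0 0 -1"

```text
clock: 6.83
position: [0.5081, 0.1411, 0.2023]
ee_rot: [0.078, 3.139, 0.001]
force: [0.3, -0.7, -0.1]
width: 0.005
gripper_force: 0.0
```

Call:
play_rows --increments "-3.5 0 0 0 -1; -3.5 0 0 0 -1; -3.5 0 0 0 -1; 0 0 3.7 0 -1; 0 0 3.7 0 -1"

```text
clock: 7.25
position: [0.6172, 0.1339, 0.1287]
ee_rot: [0.079, 3.133, 0.002]
force: [0.4, 0.5, -2.0]
width: 0.001
gripper_force: 0.0
```

Call:
play_rows --increments "0 0 0 0 -1"

```text
clock: 7.33
position: [0.6091, 0.1333, 0.1213]
ee_rot: [-0.078, -3.132, 0.005]
force: [-1.3, 0.0, -1.1]
width: 0.006
gripper_force: 0.0
```

```bash
python3 - <<'E'
from h import *
s=arm.observe();print(s["position"],s["ee_rot"],s["force"])
d=s["position"][:2]-np.array([.5762,-.0509]);th=np.radians(-2.8);c,q=np.cos(th),np.sin(th);print(d@[c,q],d@[-q,c])
p=vision.get_image("scene");save("s3",cv2.resize(p["frame"][165:270,260:400],(800,600),interpolation=cv2.INTER_CUBIC))
E
```

```text
[0.60909196 0.1332706  0.12130386] [-0.0780539  -3.13184113  0.0049358 ] [-1.27141686  0.01661129 -1.11829859]
0.023856000815936695 0.18555748578871822
```

View pics/s3.png

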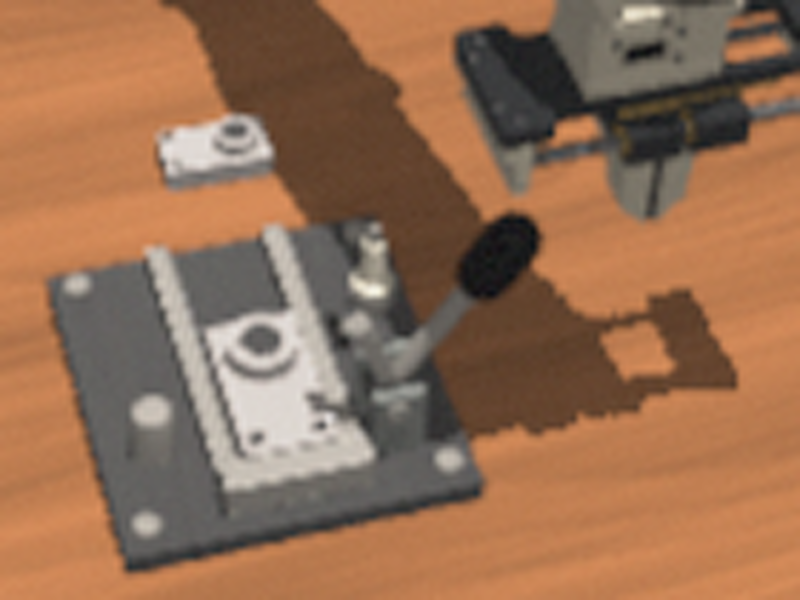

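Call:
play_rows --increments "-0.3 0 -1.3 0 -1; 0 -1 0 0 -1; 0 -1 0 0 -1; 0 -1 0 0 -1; 0 -1 0 0 -1"

```text
clock: 7.8
position: [0.6135, 0.092, 0.1417]
ee_rot: [0.08, 3.14, 0.0]
force: [0.4, -0.1, -0.6]
width: 0.001
gripper_force: 0.0
```

Call:
play_rows --increments "0 -1 0 0 -1; 0 -1 0 0 -1; 0 -1 0 0 -1; 0 -1 0 0 -1"

```text
clock: 8.13
position: [0.6114, 0.0526, 0.1408]
ee_rot: [-0.079, -3.14, -0.0]
force: [-0.5, 0.2, -0.2]
width: 0.005
gripper_force: 0.0
```

Call:
play_rows --increments "0 -1 0 0 -1; 0 -1 0 0 -1; 0 -0.7 0 0 -1; 0 0 0 0 -1"

```text
clock: 8.47
position: [0.6101, 0.0243, 0.1409]
ee_rot: [0.082, 3.14, -0.001]
force: [-0.2, 0.8, 0.3]
width: 0.007
gripper_force: 0.0
```

```bash
python3 - <<'E'
from h import *
p=vision.get_image("scene");q=vision.get_image("side")
save("s4",np.hstack([cv2.resize(p["frame"][165:270,260:400],(400,300)),cv2.resize(q["frame"][150:270,270:430],(400,300))]))
E
```

```text
(no output)
```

View pics/s4.png

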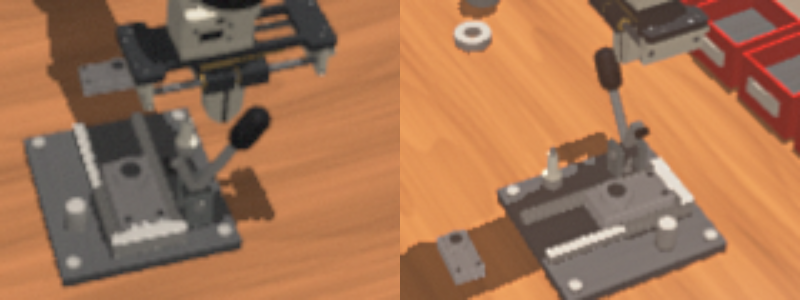

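```bash
python3 - <<'E'
from h import *
s=arm.observe();t=np.array(s["position"]);print(t,s["ee_rot"])
o=np.array([.5762,-.0509]);th=np.radians(-2.8);c,q=np.cos(th),np.sin(th)
for n in("scene","side"):
    p=vision.get_image(n);C=np.linalg.inv(np.array(p["cam_to_world"]))
    kn=np.r_[o+.027*np.array([c,q])+.117*np.array([-q,c]),.141]
    for X in(t,t+[0,0,.05],kn):
        v=C[:3,:3]@X+C[:3,3];uv=cv2.projectPoints(np.array([[v[0],-v[1],-v[2]]]),np.zeros(3),np.zeros(3),p["mtx"],np.array(p["distortion"]))[0].ravel()
        print(n,uv.round(1),-v[2].round(3), p["z_map"][int(uv[1]),int(uv[0])])
    W=cloud(p).reshape(-1,3);d=W[:,:2]-o;F=np.c_[d@[c,q],d@[-q,c],W[:,2]]
    for lo in np.arange(.10,.20,.01):
        k=(F[:,2]>lo)&(F[:,2]<lo+.01)&(abs(F[:,0]-.02)<.06)&(F[:,1]>-.02)&(F[:,1]<.2)
        if k.sum()>3: print(round(lo,2),k.sum(),np.percentile(F[k][:,:2],[3,50,97],axis=0).round(3).tolist())
    x0,y0=(300,170) if n=="scene" else(320,130)
    save("z"+n,cv2.resize(p["frame"][y0:y0+75,x0:x0+100],(800,600)))
E
```

```text
[0.61022185 0.02676039 0.14081833] [-7.90321888e-02 -3.14057814e+00 -4.13598282e-04]
scene [337.2 210.7] 1.219 1.4091831
scene [338.1 198.1] 1.184 1.1685693
scene [349.5 207.2] 1.229 1.2156391
0.1 45 [[0.016, 0.023], [0.025, 0.038], [0.031, 0.093]]
0.11 11 [[0.024, 0.025], [0.03, 0.094], [0.036, 0.103]]
0.12 27 [[0.019, 0.089], [0.034, 0.095], [0.039, 0.111]]
0.13 42 [[0.017, 0.093], [0.034, 0.102], [0.039, 0.12]]
0.14 38 [[0.018, 0.1], [0.033, 0.11], [0.038, 0.127]]
0.15 39 [[0.018, 0.104], [0.028, 0.114], [0.035, 0.126]]
0.16 4 [[0.036, 0.074], [0.038, 0.076], [0.04, 0.08]]
0.17 27 [[0.03, 0.062], [0.039, 0.08], [0.041, 0.092]]
0.18 37 [[0.025, 0.061], [0.039, 0.075], [0.042, 0.094]]
0.19 38 [[0.025, 0.06], [0.039, 0.077], [0.042, 0.095]]
side [360.3 180.3] 1.29 1.5179937
side [361.2 166.2] 1.257 1.2335628
side [352.8 173.2] 1.314 1.3022784
0.1 44 [[0.016, 0.023], [0.022, 0.04], [0.03, 0.093]]
0.11 19 [[0.012, 0.089], [0.021, 0.093], [0.029, 0.102]]
0.12 34 [[0.01, 0.089], [0.018, 0.095], [0.034, 0.111]]
0.13 41 [[0.011, 0.093], [0.02, 0.102], [0.033, 0.116]]
0.14 40 [[0.011, 0.1], [0.019, 0.109], [0.031, 0.126]]
0.15 23 [[0.016, 0.107], [0.024, 0.115], [0.033, 0.123]]
0.16 5 [[0.019, 0.072], [0.021, 0.078], [0.021, 0.084]]
0.17 23 [[0.018, 0.063], [0.02, 0.078], [0.032, 0.095]]
0.18 31 [[0.018, 0.062], [0.021, 0.068], [0.033, 0.091]]
0.19 28 [[0.018, 0.061], [0.02, 0.07], [0.033, 0.094]]
```

View pics/zside.png

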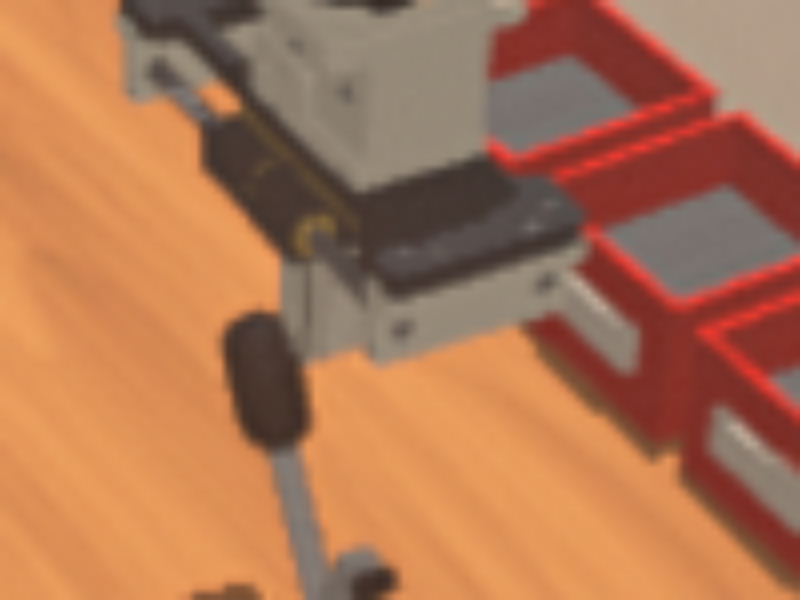

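The knob is untouched. The depth cloud puts the lowest finger points at about z 0.165, above the knob top at 0.157, although the reported TCP is 0.141. I'll measure the gripper's lower edges before trying again.

```bash
python3 - <<'E'
from h import *
s=arm.observe();t=np.array(s["position"]);print(t,s["joints"],s["width"])
o=np.array([.5762,-.0509]);th=np.radians(-2.8);c,q=np.cos(th),np.sin(th)
for n in("scene","side"):
    p=vision.get_image(n);W=cloud(p).reshape(-1,3);d=W[:,:2]-o;F=np.c_[d@[c,q],d@[-q,c],W[:,2]]
    for y0 in np.arange(-.04,.2,.02):
        k=(F[:,2]>.11)&(F[:,2]<.4)&(abs(F[:,0]-.02)<.08)&(F[:,1]>y0)&(F[:,1]<y0+.02)
        if k.sum()>3: print(n,round(y0,2),k.sum(),np.sort(F[k][:,2])[:6].round(3),F[k][np.argsort(F[k][:,2])[:6],0].round(3))
    k=(abs(F[:,1])<.02)&(abs(F[:,2]-.039)<.003)&(F[:,0]<.043)&(F[:,0]>-.07)
    print("blk z",np.median(F[k],0))
E
```

```text
[0.61025218 0.02772915 0.14073741] [-0.41999218  0.4864021   0.41787386  1.71207192 -0.22928935  0.99159287
  1.60302785] 0.005680504366096636
scene -0.02 204 [0.231 0.231 0.231 0.232 0.234 0.235] [ 0.016  0.054  0.062 -0.003  0.038  0.066]
scene 0.0 171 [0.231 0.243 0.244 0.245 0.245 0.245] [0.064 0.058 0.06  0.061 0.06  0.06 ]
scene 0.02 397 [0.242 0.245 0.245 0.245 0.245 0.245] [0.058 0.054 0.059 0.061 0.059 0.058]
scene 0.04 499 [0.226 0.227 0.234 0.234 0.235 0.235] [0.019 0.028 0.031 0.039 0.064 0.063]
scene 0.06 463 [0.166 0.168 0.172 0.172 0.174 0.174] [0.039 0.038 0.04  0.041 0.039 0.038]
scene 0.08 437 [0.112 0.112 0.112 0.113 0.114 0.115] [0.03  0.027 0.031 0.028 0.024 0.025]
scene 0.1 245 [0.118 0.119 0.12  0.12  0.123 0.123] [0.036 0.036 0.034 0.036 0.036 0.035]
scene 0.12 135 [0.136 0.136 0.14  0.141 0.143 0.146] [0.035 0.032 0.035 0.032 0.027 0.033]
scene 0.14 215 [0.227 0.229 0.23  0.231 0.231 0.231] [-0.007  0.033  0.054  0.002  0.063  0.039]
scene 0.16 130 [0.233 0.235 0.238 0.241 0.243 0.244] [0.066 0.068 0.068 0.066 0.066 0.07 ]
blk z [ 0.0135161  -0.00256549  0.03
[... 272 characters left out ...]
02 -0.002  0.005]
side 0.04 671 [0.207 0.23  0.23  0.232 0.233 0.234] [0.023 0.021 0.018 0.021 0.002 0.017]
side 0.06 370 [0.168 0.168 0.17  0.171 0.172 0.172] [0.021 0.018 0.019 0.021 0.037 0.027]
side 0.08 273 [0.11  0.111 0.112 0.112 0.113 0.113] [0.026 0.021 0.02  0.028 0.029 0.025]
side 0.1 142 [0.115 0.117 0.121 0.123 0.124 0.126] [0.012 0.013 0.011 0.012 0.011 0.014]
side 0.12 44 [0.147 0.147 0.149 0.15  0.152 0.152] [0.016 0.014 0.017 0.019 0.03  0.02 ]
side 0.14 131 [0.231 0.231 0.232 0.233 0.235 0.235] [ 0.025  0.002 -0.001  0.006  0.017 -0.008]
side 0.16 94 [0.23  0.231 0.231 0.232 0.232 0.233] [-0.002  0.022 -0.006  0.004  0.026 -0.004]
blk z [ 0.00952468 -0.00445773  0.03858152]
```

The real tip is about 25 mm above the reported TCP, at z ≈ 0.166, and the body's underside is at 0.228. I'll go back out to +y, drop 3 cm and push again.

Call:
play_rows --increments "0 3.5 0 0 -1; 0 3.5 0 0 -1; 0 3.5 0 0 -1; 0 0 1.5 0 -1; 0 0 1.5 0 -1"

```text
clock: 9.18
position: [0.6158, 0.1364, 0.1109]
ee_rot: [0.069, 3.139, 0.003]
force: [0.4, -0.9, -0.2]
width: 0.007
gripper_force: 0.0
```

Call:
play_rows --increments "0 -1 0 0 -1; 0 -1 0 0 -1; 0 -1 0 0 -1; 0 -1 0 0 -1"

```text
clock: 9.52
position: [0.6142, 0.0908, 0.1124]
ee_rot: [0.081, 3.139, 0.003]
force: [-4.7, 21.3, 23.4]
width: 0.001
gripper_force: 15.3
```

Call:
play_rows --increments "0 -1 0 0 -1; 0 -1 0 0 -1"

```text
clock: 9.68
position: [0.6143, 0.0833, 0.1165]
ee_rot: [0.069, 3.136, 0.027]
force: [-19.4, 46.1, 61.1]
width: 0.002
gripper_force: 34.9
```

The tip rode up on the knob's rounded end, so it is still too high. I'll back off and go 2 cm lower.

Call:
play_rows --increments "0 2 0 0 -1; 0 3 0 0 -1; 0 0 0 0 -1"

```text
clock: 9.93
position: [0.6155, 0.1276, 0.1122]
ee_rot: [0.071, 3.139, 0.008]
force: [-0.1, 1.3, -0.4]
width: 0.003
gripper_force: 0.0
```

```bash
python3 - <<'E'
from h import *
s=arm.observe();t=np.array(s["position"]);print(t,s["ee_rot"],s["force"])
o=np.array([.5762,-.0509]);th=np.radians(-2.8);c,q=np.cos(th),np.sin(th)
for n in("scene","side"):
    p=vision.get_image(n);W=cloud(p).reshape(-1,3);d=W[:,:2]-o;F=np.c_[d@[c,q],d@[-q,c],W[:,2]]
    for lo in np.arange(.11,.23,.01):
        k=(F[:,2]>lo)&(F[:,2]<lo+.01)&(abs(F[:,0]-.02)<.06)&(F[:,1]>-.02)&(F[:,1]<.21)
        for a,b in((-.02,.137),(.137,.21)):
            kk=k&(F[:,1]>a)&(F[:,1]<b)
            if kk.sum()>2: print(n,round(lo,2),kk.sum(),np.percentile(F[kk][:,:2],[3,50,97],axis=0).round(3).tolist())
E
```

```text
[0.61548945 0.12757906 0.11215114] [0.07091109 3.13893688 0.0075632 ] [-0.06790044  1.32615652 -0.35572243]
scene 0.11 9 [[0.022, 0.09], [0.034, 0.096], [0.037, 0.104]]
scene 0.12 26 [[0.017, 0.089], [0.032, 0.095], [0.037, 0.111]]
scene 0.13 39 [[0.018, 0.093], [0.033, 0.1], [0.039, 0.121]]
scene 0.14 50 [[0.018, 0.1], [0.032, 0.109], [0.038, 0.128]]
scene 0.14 21 [[0.029, 0.163], [0.04, 0.177], [0.042, 0.191]]
scene 0.15 27 [[0.021, 0.108], [0.028, 0.116], [0.033, 0.126]]
scene 0.15 35 [[0.02, 0.162], [0.039, 0.179], [0.042, 0.194]]
scene 0.16 36 [[0.018, 0.16], [0.04, 0.172], [0.042, 0.196]]
scene 0.17 35 [[0.029, 0.16], [0.039, 0.175], [0.042, 0.196]]
scene 0.2 27 [[-0.003, 0.091], [0.031, 0.092], [0.065, 0.098]]
scene 0.2 17 [[0.032, 0.148], [0.064, 0.172], [0.067, 0.207]]
scene 0.21 45 [[0.048, 0.092], [0.06, 0.11], [0.067, 0.136]]
scene 0.21 75 [[0.046, 0.141], [0.065, 0.172], [0.069, 0.206]]
scene 0.22 23 [[0.008, 0.086], [0.059, 0.095], [0.067, 0.131]]
scene 0.22 131 [[0.051, 0.147], [0.059, 0.175], [0.068, 0.208]]
side 0.11 17 [[0.011, 0.089], [0.02, 0.092], [0.03, 0.101]]

[... 346 characters left out ...]
114], [0.03, 0.123]]
side 0.15 22 [[0.018, 0.158], [0.021, 0.172], [0.028, 0.189]]
side 0.16 23 [[0.018, 0.156], [0.02, 0.168], [0.028, 0.192]]
side 0.17 14 [[0.019, 0.157], [0.02, 0.163], [0.026, 0.183]]
side 0.18 3 [[0.018, 0.159], [0.018, 0.162], [0.02, 0.167]]
side 0.19 4 [[0.001, 0.092], [0.01, 0.094], [0.05, 0.095]]
side 0.2 61 [[-0.005, 0.089], [0.026, 0.091], [0.061, 0.097]]
side 0.2 22 [[-0.007, 0.145], [-0.005, 0.154], [0.016, 0.202]]
side 0.21 84 [[-0.006, 0.087], [0.019, 0.091], [0.064, 0.131]]
side 0.21 50 [[-0.007, 0.138], [-0.004, 0.161], [0.011, 0.204]]
side 0.22 52 [[-0.006, 0.082], [0.021, 0.085], [0.063, 0.113]]
side 0.22 95 [[-0.006, 0.145], [0.002, 0.176], [0.01, 0.206]]
```

Call:
play_rows --increments "0 0 2 0 -1; 0 -1 0 0 -1; 0 -1 0 0 -1; 0 -1 0 0 -1; 0 -0.5 0 0 -1"

```text
clock: 10.45
position: [0.615, 0.0845, 0.0927]
ee_rot: [0.082, 3.137, 0.002]
force: [2.6, 5.8, 3.5]
width: 0.003
gripper_force: 3.4
```

Call:
play_rows --increments "0 -1 0 0 -1; 0 -1 0 0 -1"

```text
clock: 10.62
position: [0.6141, 0.0668, 0.0932]
ee_rot: [0.078, 3.136, 0.004]
force: [-0.0, 4.9, 4.3]
width: 0.005
gripper_force: 2.6
```

Call:
play_rows --increments "0 -1 0 0 -1; 0 -1 0 0 -1; 0 -0.7 0 0 -1"

```text
clock: 10.87
position: [0.6109, 0.0366, 0.0916]
ee_rot: [0.082, 3.14, -0.002]
force: [0.3, -0.3, 0.0]
width: 0.005
gripper_force: 0.1
```

Call:
play_rows --increments "0 -0.7 0 0 -1; 0 -0.7 0 0 -1; 0 0 0 0 -1; 0 0 0 0 -1"

```text
clock: 11.2
position: [0.61, 0.0252, 0.0907]
ee_rot: [-0.08, -3.14, 0.0]
force: [0.8, 0.2, -0.6]
width: 0.008
gripper_force: 0.0
```

The push force has gone to zero, so it probably snapped over. I'll retreat to +y, lift and check.

Call:
play_rows --increments "0 2 0 0 -1; 0 3 0 0 -1; 0 3 0 0 -1; 0 0 -4 0 -1; 0 0 -4 0 -1"

```text
clock: 11.62
position: [0.6118, 0.1095, 0.1691]
ee_rot: [-0.069, -3.135, 0.001]
force: [0.9, -0.3, 0.3]
width: 0.006
gripper_force: 0.0
```

Call:
play_rows --increments "0 3 -3 0 -1; 0 3 0 0 -1; 0 0 0 0 -1"

```text
clock: 11.87
position: [0.6175, 0.1743, 0.202]
ee_rot: [0.064, 3.138, 0.009]
force: [-1.2, 1.7, -2.4]
width: 0.004
gripper_force: 0.0
```

```bash
python3 - <<'E'
from h import *
s=arm.observe();print(s["position"],s["force"],s["clock"])
o=np.array([.5762,-.0509]);th=np.radians(-2.8);c,q=np.cos(th),np.sin(th);im=[]
for n in("scene","side"):
    p=vision.get_image(n);W=cloud(p).reshape(-1,3);d=W[:,:2]-o;F=np.c_[d@[c,q],d@[-q,c],W[:,2]]
    def st(nm,k): print(n,nm,k.sum(),np.percentile(F[k],[2,50,98],axis=0).round(4).tolist() if k.sum() else 0)
    st("knob",(F[:,2]>.11)&(F[:,2]<.175)&(abs(F[:,0]-.03)<.04)&(F[:,1]>-.05)&(F[:,1]<.2))
    st("boss",(abs(F[:,1])<.024)&(abs(F[:,2]-.051)<.004)&(F[:,0]<.01)&(F[:,0]>-.07))
    st("stop",(abs(F[:,1])<.03)&(abs(F[:,2]-.037)<.003)&(F[:,0]>.035)&(F[:,0]<.07))
    f=p["frame"];im.append(cv2.resize(f[175:270,265:365] if n=="scene" else f[165:265,300:400],(400,400),interpolation=cv2.INTER_CUBIC))
save("s5",np.hstack(im))
E
```

```text
[0.61745658 0.17434448 0.20203741] [-1.17780823  1.67898901 -2.39733513] 11.8667
scene knob 146 [[0.0144, -0.0202, 0.1157], [0.0301, -0.0034, 0.142], [0.0364, 0.0169, 0.1561]]
scene boss 86 [[-0.0377, -0.0168, 0.0479], [-0.0187, -0.002, 0.0518], [-0.0052, 0.0157, 0.0548]]
scene stop 106 [[0.0356, -0.028, 0.0345], [0.0479, -0.0029, 0.0378], [0.0589, 0.0284, 0.0398]]
side knob 124 [[0.0089, -0.0202, 0.1154], [0.0153, -0.0096, 0.143], [0.0313, 0.0116, 0.1554]]
side boss 104 [[-0.0395, -0.017, 0.0472], [-0.0218, 0.0, 0.0508], [-0.0062, 0.0174, 0.0533]]
side stop 99 [[0.0366, -0.0293, 0.0342], [0.048, -0.0039, 0.0369], [0.0585, 0.028, 0.0397]]
```

View pics/s5.png

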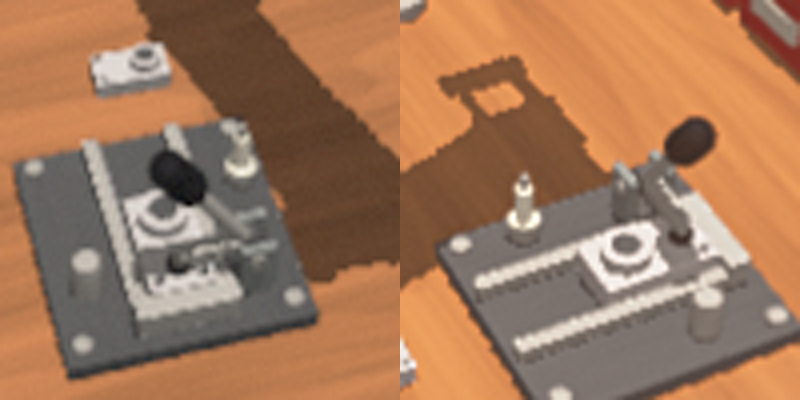

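The lever is clamped: the knob is at y ≈ -5, z ≈ 142 mm in the fixture frame and the foot is on the block's top. The block is against the stop, the plug and socket are still standing, and the robot is clear.

```bash
python3 -c "
from cell import job
print(job.sign_off())"
```

```text
the job is handed in; nothing more can be done
None
```

The bearing block is home against the end stop with the lever snapped over and its foot on it, and I signed the job off at about 12 s on the robot's clock; no verdict came back. In one failed try at the lever, the wrist force reached about 79 N (limit 120 N), with the fingertips pressing on the knob's rounded end.

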